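# Shut the reject basket's gate, then drop in the faulty shaft

## Robot

A 7-joint arm with a two-finger parallel gripper is mounted at the origin on a cart in front of the work surface, level with it; the furniture and walls round the work are solid. World frame = base frame: x ahead of the robot, y to its left, z up, the work surface at z = 0. Lengths are in m, angles in rad, forces in N, time in s.
With the tool pointing down it reaches from about 0.4 to 0.85 m from the base axis. Payload 4.5 kg.
Tool frame: the origin (TCP) lies midway between the tips of the shut fingers; the grasp point (between the pads) lies 19 mm behind it; x points along the fingers, y is the direction in which the jaws open and shut, and the axes are right-handed (so a half turn about x gives the same grasp; the last joint's range is limited). The gripper opens to 88 mm and grips with 3 to 60 N. Pads are 18 mm wide; open, the fingers measure 123 mm over their backs; the gripper's body (75 mm by 187 mm) begins 45 mm behind the grasp point.
Start: joints at [1.208, 0.689, -0.195, 1.565, 0.157, 0.902, -0.215], TCP at [0.242, -0.576, 0.239] pointing down, gripper open.
Joint ranges: [-3.01, 3.01], [-0.46, 2.08], [-1.47, 1.51], [0.13, 2.56], [-1, 4.14], [0.04, 2.09], [-2.66, 2.66]. Speed limits (rad/s): [2.57, 2.57, 3.14, 3.14, 3.14, 3.14, 3.14].

## Interface

Orientations are given as a unit quaternion [x, y, z, w].
In Python, from plant import get_state, imaging, r gives the robot as it stands.
- The arm moves only by the tool send_rows, never from a script. Its arguments are lists of equal length, an entry for each row: "linear": the shift along the tool's x, y, z in m, a list of three; "twist": the turn about the tool's x in rad. In form: {"linear": [[tx, ty, tz], ...], "twist": [twist, ...]}. A call has 1 to 20 rows; each row shifts and turns the commanded pose from where the row before left it, along the tool's axes as they then stand; what a row does not reach is not made up. A row lasts 1/8 s, in which the tool goes at most 62.5 mm and 10.7 degrees, less where a joint would pass 70% of its speed; a pose out of reach is approached as far as the arm can. A call is refused whole if a number of a shift passes 0.0625 or a number of a turn 0.188, either way. A call with a gripper value outside its range is refused whole. "jaw" is the closure, from 0 (fully open) to 1 (shut), set as the call begins (left out, the last holds). The fingers move at their own pace and stop on an object; "newtons" is the grip in N (left out, the last holds). Time passes only in rows, so rows that do not move let the fingers close. It gives the time, the measured TCP pose, the force and the opening at its end, in the units of the state.
- get_state(): the state, without advancing time (a new reading comes with each control period).
- imaging.snapshot(name): name is "side" or "top" or "wrist"; returns a dict with "frame" (400x640x3 uint8, red, green, blue), "fovy" (degrees; the focal length in pixels is half the picture's height over the tangent of half this angle, whatever the lens; pixels are square), "cx", "cy" (the principal point, pixels), "dist" ([k1, k2, p1, p2, k3] as OpenCV has them; the pictures are not rectified), "rvec" (rotation vector, rad) and "tvec" (3), from world to camera coordinates, as OpenCV has them. Camera axes: x right, y down, z forward; pixel columns grow to the right and rows downward; lengths in m; the calibration is good to about 2 mm. A picture is of the moment at which its call begins. There is no depth.
- r.finish_job(): hands the job in, once; it reports no verdict.
The state is a dict: "clock": time; "q": joint angles; "qd": joint speeds; "joint_torque": joint torques, N m; "tool_pos": TCP position; "eef_rot": TCP orientation; "contact_force": force on the tool from outside, world axes, zero at the start; "moment": the same for the moment, N m; "opening": opening from 0.0 (shut) to 1.0 (fully open).
Only numpy, scipy, OpenCV 4.12 (cv2) and the standard library are available. Lean on these libraries where they do the work, as an engineer would, in place of code of your own. Each camera call takes 0.05 s, during which the arm holds its last target. There are 200 camera calls.

## Task

One of the three shafts in the rack was turned wrong: it is the shorter one, with a stepped-down end on one side only. First push the wire reject basket's open gate shut until its catch snaps home; then take the faulty shaft out of the rack, lower it into the basket and let go of it only once it is down inside, below the rim. Leave the two good shafts lying in the rack, and the gate shut.

Things in the scene. Friction and masses are not known exactly. Their poses are not given: they have to be found in the camera images.
- basket: Steel wire reject basket, fixed, open at the top; 150 mm (x) by 150 mm (y), 102 mm high, floor 4 mm thick. Origin: centre of its underside, z up. Walls 4 mm thick, 100 mm high, at x = -75, x = +75 and y = -75 mm; 9 mm posts at the corners; the gate is the side at y = +75. The catch, a small dark box 55 to 85 mm high, stands outside the corner (+75, +75), out to x = +91, y = +91 mm.
- gate (a joint): Angle of the basket's gate (rad): 0 = shut, held by its catch; grows as it swings outward (counter-clockwise from above) to 1.4. It stays where it is left. Below about 0.08 it runs onto the catch's sprung roller, must be pushed over it with about 8 N near its free edge, and snaps to 0.
- gate_hinge (a point): Point on the gate's upright hinge axis, 50 mm above the desk, at x = -75, y = +75 mm in the basket's frame. Its axes turn with the gate: x along the gate to its free edge, y its outward normal, z up. The gate is a wire panel 6 mm thick (3 mm either side of the axis), 10 to 95 mm high, 7 to 135 mm from the hinge; a catch nose stands at 140 mm.
- gate_edge (a point): Top of the gate's free edge, 135 mm from the hinge, 94 mm above the desk; moves with the gate.
- rack: Low rack fixed to the desk: aluminium base plate 96 mm (x) by 236 mm (y), 8 mm thick, carrying two black vee combs 8 mm thick at x = -30 and +30 mm, up to 52 mm high; origin at the centre of its underside, z up. Three shafts lie in its vees along its x, at y = -78, 0 and +78 mm, their axes 56.6 mm above the desk.
- short_shaft: The faulty shaft, bare steel, 0.26 kg, 112 mm long in all: a thick section 32 mm in diameter, 84 mm long, with a stepped-down end (22 mm in diameter, 28 mm long) on one side only. Origin on its axis, mid thick section; its x runs along the axis: thick from -42 to +42 mm, thin from -70 to -42 mm. In any of the rack's three places.
- good_shaft_a: A good shaft, bare steel: thick section 32 mm in diameter and 84 mm long with a stepped-down end (22 mm in diameter, 28 mm long) on both sides; 140 mm long in all. Origin at its middle, on its axis; its own x runs along the axis. To be left in the rack.
- good_shaft_b: The other good shaft, like good_shaft_a. To be left in the rack.
Things that resemble listed ones, but are neither listed nor needed, are in the scene too. What is shaped like the short_shaft but green is not meant.

How it is judged:
On the way, in this order (a step that is already met when the one before it is completed fails the run):
1. the gate is shut on its catch (under 0.025 rad) while the faulty shaft still lies in the rack (value of joint gate below 0.025 rad and distance of short_shaft from where it was at the start of the episode below 0.02 m), for 0.2 s.
2. the faulty shaft, still held in the fingers, is inside the basket with its axis below the rim (contact force between the fingers and short_shaft above 0.5 N and x of short_shaft in the frame of basket between -0.07 and 0.07 m and y of short_shaft in the frame of basket between -0.07 and 0.07 m and z of short_shaft in the frame of basket below 0.1 m), for 0.1 s.
At the end, for the whole second after the job is handed in: The gate is shut on its catch (under 0.025 rad); the faulty shaft lies at rest inside the basket, the middle of its thick section under 70 mm above the basket's underside; both good shafts lie in the rack within 20 mm of where they were (value of joint gate below 0.025 rad and x of short_shaft in the frame of basket between -0.07 and 0.07 m and y of short_shaft in the frame of basket between -0.07 and 0.07 m and z of short_shaft in the frame of basket below 0.07 m and linear speed of short_shaft below 0.03 m/s and distance of each of good_shaft_a, good_shaft_b from where it was at the start of the episode below 0.02 m); the robot touches nothing.
It fails at once if a good shaft is moved by more than 30 mm (distance of any of good_shaft_a, good_shaft_b from where it was at the start of the episode above 0.03 m).
It also fails if it takes over 56 s, if anything falls off the work surface, if the arm or the gripper's body presses on something with over 40 N, if the wrist force passes 120 N, or if a joint passes its speed limit or range.

## Working session

There is one attempt and no reset: what is moved stays moved. The work goes in short steps, Python scripts to look and compute and a tool call to move; the robot and the scene stay as the last step left them, time stands still between calls to the robot, and variables do not carry over. Pictures are saved under pics/ and viewed, and the job is handed in when it is done.

Besides the shell and the picture viewer there is one more tool, called after ">>>" as a command line: name --pt "numbers of a row" for each row, then --argument value for the rest. send_rows: Moves the arm, as the interface text tells. Its arguments: {"type":"object","properties":{"linear":{"type":"array","items":{"type":"array","items":{"type":"number"}}},"twist":{"type":"array","items":{"type":"number"}},"jaw":{"type":"number"},"newtons":{"type":"number"}},"required":["linear","twist"]}

```bash
mkdir -p pics
cat > h.py <<'E'
import numpy as np, cv2
from plant import get_state, imaging, r
def snap(n,f):
    s=imaging.snapshot(n); cv2.imwrite(f'pics/{f}.png',s['frame'][:,:,::-1]); np.save(f'pics/{f}.npy',s,allow_pickle=True); return s
def load(f): return np.load(f'pics/{f}.npy',allow_pickle=True).item()
def K(s):
    f=200/np.tan(np.radians(s['fovy'])/2); return np.array([[f,0,s['cx']],[0,f,s['cy']],[0,0,1.]])
def proj(s,P): return cv2.projectPoints(np.array(P,float).reshape(-1,1,3),np.array(s['rvec'],float),np.array(s['tvec'],float),K(s),np.array(s['dist'],float))[0].reshape(-1,2)
def atz(s,uv,z):
    uv=np.array(uv,float).reshape(-1,1,2); n=cv2.undistortPoints(uv,K(s),np.array(s['dist'],float)).reshape(-1,2)
    R=cv2.Rodrigues(np.array(s['rvec'],float))[0]; C=-R.T@np.array(s['tvec'],float).reshape(3)
    d=np.c_[n,np.ones(len(n))]@R; return C+d*((z-C[2])/d[:,2])[:,None]
E
python3 - <<'E'
from h import *
for n in('top','side','wrist'):
    s=snap(n,n+'0'); print(n,s['fovy'],s['tvec'])
st=get_state(); print({k:np.round(v,3) for k,v in st.items()})
E
```

```text
top 49.30214886452944 [-0.19233803  0.43993953  0.89582922]
side 57.002200945182494 [0.41331302 0.19696656 0.74559344]
wrist 59.12292098314754 [-0.62384139 -0.03937327  0.38985125]
{'clock': np.float64(0.15), 'q': array([ 1.208,  0.69 , -0.195,  1.566,  0.157,  0.902, -0.215]), 'qd': array([-0.   , -0.002,  0.   , -0.003, -0.   ,  0.001, -0.002]), 'joint_torque': array([-1.0000e-03, -5.2786e+01, -1.2680e+00, -1.5359e+01, -5.3000e-02,
        4.0000e-03,  0.0000e+00]), 'tool_pos': array([ 0.241, -0.576,  0.238]), 'eef_rot': array([-0.693, -0.14 ,  0.693, -0.139]), 'contact_force': array([-0.318,  0.258,  0.458]), 'moment': array([ 0.068, -0.028, -0.007]), 'opening': np.float64(1.002)}
```

View pics/top0.png

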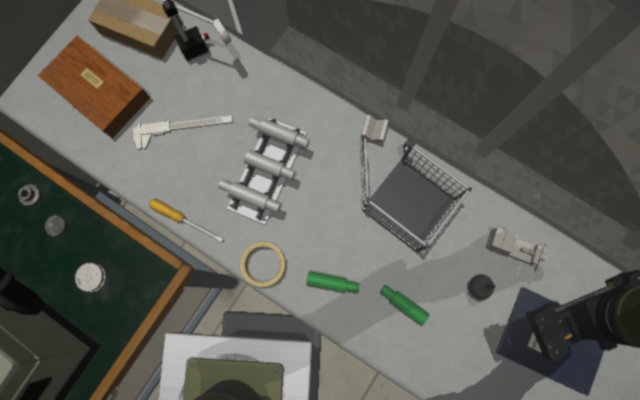

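View pics/side0.png

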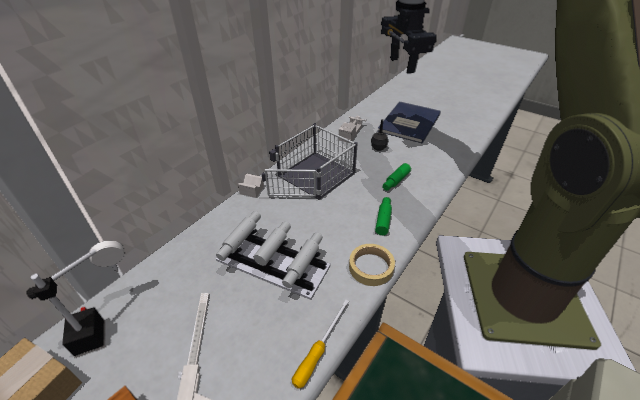

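Run:
```python
from h import *
a=cv2.imread('pics/top0.png')
cv2.imwrite('pics/c1.png',cv2.resize(a[105:265,205:325],None,fx=4.5,fy=3.7,interpolation=3) if 0 else cv2.resize(a[110:250,210:320],None,fx=4.2,fy=4.2,interpolation=3))
cv2.imwrite('pics/c2.png',cv2.resize(a[110:260,345:485],None,fx=4,fy=4,interpolation=3))
a=cv2.imread('pics/side0.png')
cv2.imwrite('pics/c3.png',cv2.resize(a[115:300,200:370],None,fx=3.2,fy=3.2,interpolation=3))
```

```text
(no output)
```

View pics/c1.png

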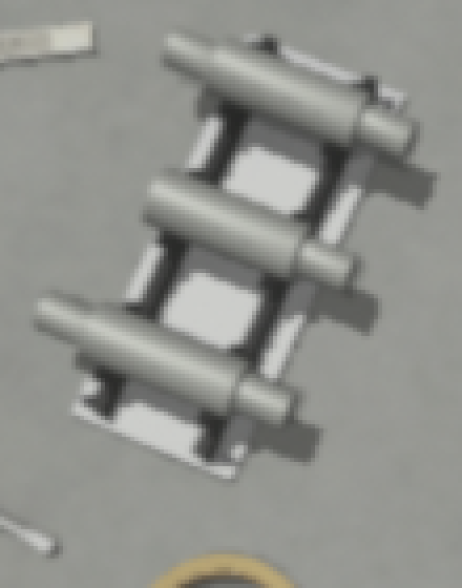

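View pics/c2.png

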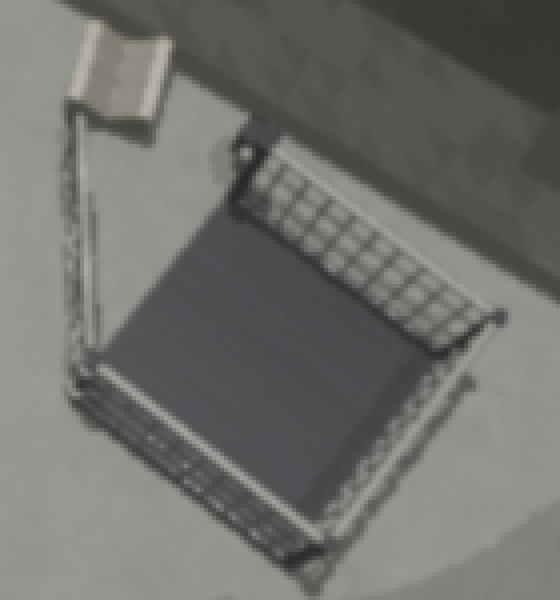

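View pics/c3.png

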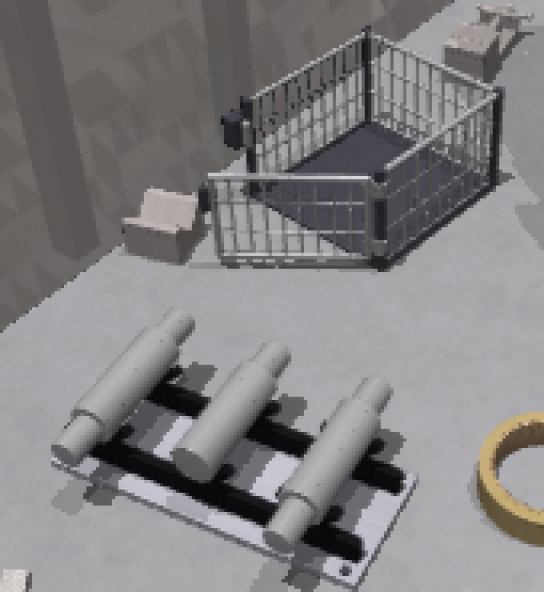

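Run:
```python
from h import *
s=load('top0')
c2=lambda p:np.array(p,float)/4+[345,110]-.4
c1=lambda p:np.array(p,float)/4.2+[210,110]-.4
B=atz(s,c2([(88,365),(322,545),(500,317),(262,150)]),.1); print('rim',B.round(3), [np.linalg.norm(B[i]-B[i-1]).round(3) for i in range(4)], B.mean(0))
F=[(-.075,.075),(-.075,-.075),(.075,-.075),(.075,.075)]
def fit(L,W):
    L=np.array(L);W=np.array(W)[:,:2]; a=(L-L.mean(0))@[1,1j]; b=(W-W.mean(0))@[1,1j]
    y=np.angle(np.vdot(a,b)); R=np.array([[np.cos(y),-np.sin(y)],[np.sin(y),np.cos(y)]])
    t=W.mean(0)-R@L.mean(0); print('res',np.abs(W-(L@R.T+t)).max().round(4)); return y,t,R
y,t,R=fit(F,B); print('basket',y,t)
# gate
G=atz(s,c2([(95,362),(80,108)]),.095); print('gate',G.round(3),np.linalg.norm(G[1]-G[0])); d=(G[1]-G[0])[:2]; print('gate angle',np.arctan2(d[1],d[0])-y)
# shaft ends at axis height
for n,p,q in(('top',(175,48),(402,132)),('mid',(155,198),(345,268)),('bot',(45,312),(285,402))):
    A=atz(s,c1([p,q]),.0566); d=A[1]-A[0]; print(n,A.round(3)[:,:2].tolist(),np.linalg.norm(d),np.degrees(np.arctan2(d[1],d[0])), A.mean(0).round(3))
print('catch local',R.T@(atz(s,c2((258,132)),.085)[0,:2]-t))
# project model overlay
ang=1.0
im=cv2.imread('pics/top0.png'); si=load('side0'); im2=cv2.imread('pics/side0.png')
W=[np.r_[R@np.array(f)+t,.102] for f in F]+[np.r_[R@np.array(f)+t,.0] for f in F]
for I,S in((im,s),(im2,si)):
    for p in proj(S,W): cv2.circle(I,tuple(int(round(v)) for v in p),2,(0,0,255),-1)
cv2.imwrite('pics/o1.png',np.hstack([cv2.resize(im[110:270,340:490],None,fx=2.6,fy=2.6),cv2.resize(im2[110:270,220:370],None,fx=2.6,fy=2.6)]))
```

```text
rim [[ 0.442 -0.258  0.1  ]
 [ 0.357 -0.378  0.1  ]
 [ 0.479 -0.47   0.1  ]
 [ 0.563 -0.346  0.1  ]] [np.float64(0.149), np.float64(0.148), np.float64(0.153), np.float64(0.15)] [ 0.46022367 -0.36292942  0.1       ]
res 0.0024
basket -0.6205615548162504 [ 0.46022367 -0.36292942]
gate [[ 0.445 -0.262  0.095]
 [ 0.582 -0.25   0.095]] 0.13752941529741194
gate angle 0.709817938725645
top [[0.62, 0.001], [0.579, -0.123]] 0.13012146639309238 -108.26657508831018 [ 0.6   -0.061  0.057]
mid [[0.536, 0.004], [0.504, -0.098]] 0.10674933412090357 -107.72200393298458 [ 0.52  -0.047  0.057]
bot [[0.472, 0.055], [0.432, -0.072]] 0.1335741752406583 -107.60979364957585 [ 0.452 -0.009  0.057]
catch local [0.08595582 0.08202883]
```

View pics/o1.png

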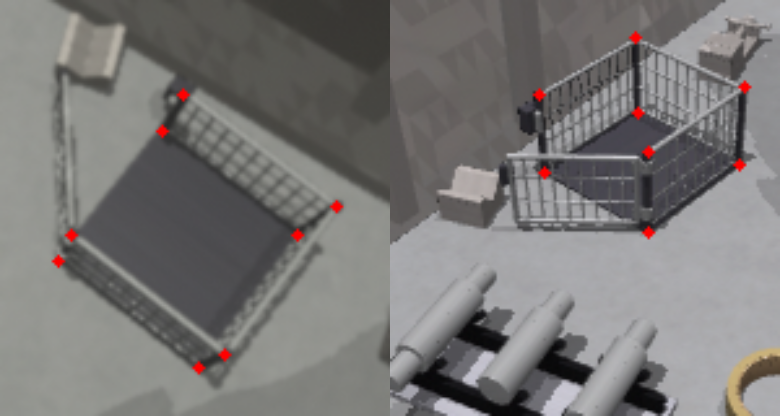

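Run:
```python
from h import *
s=load('top0'); si=load('side0')
c2=lambda p:np.array(p,float)/4+[345,110]-.4
y=-.6206; R=np.array([[np.cos(y),-np.sin(y)],[np.sin(y),np.cos(y)]]); t=np.array([.4602,-.3629])
H=R@[-.075,.075]+t; print('hinge',H)
for z,ps in((.0,[(72,115),(158,138)]),(.04,[(70,100),(155,118),(172,38),(90,18)])):
    for p,P in zip(ps,atz(s,c2(ps),z)): print(z,p,P.round(3),'r',np.linalg.norm(P[:2]-H).round(3))
c3=lambda p:np.array(p,float)/3.2+[200,115]
for p,P in zip([(125,250),(190,262)],atz(si,c3([(125,250),(190,262)]),0)): print('side',p,P.round(3),np.linalg.norm(P[:2]-H).round(3))
from scipy.spatial.transform import Rotation as Ro
st=get_state(); print(Ro.from_quat(st['eef_rot']).as_matrix().round(3))
# finger waypoints for pushing
for th,r in((.9,.085),(.71,.10),(.4,.11),(.2,.11),(.08,.11),(0,.11)):
    g=y+th; u=np.array([np.cos(g),np.sin(g)]); n=np.array([-u[1],u[0]]); print(th,(H+r*u+.0205*n).round(4))
```

```text
hinge [ 0.44279953 -0.25827102]
0.0 (72, 115) [ 0.613 -0.253  0.   ] r 0.171
0.0 (158, 138) [ 0.602 -0.304 -0.   ] r 0.165
0.04 (70, 100) [ 0.607 -0.248  0.04 ] r 0.165
0.04 (155, 118) [ 0.599 -0.297  0.04 ] r 0.161
0.04 (172, 38) [ 0.648 -0.305  0.04 ] r 0.21
0.04 (90, 18) [ 0.657 -0.258  0.04 ] r 0.215
side (125, 250) [ 0.66  -0.261  0.   ] 0.217
side (190, 262) [ 0.602 -0.251  0.   ] 0.159
[[-0.001  0.387 -0.922]
 [ 0.001 -0.922 -0.387]
 [-1.    -0.001  0.   ]]
0.9 [ 0.5188 -0.2151]
0.71 [ 0.5406 -0.2289]
0.4 [ 0.5546 -0.2623]
0.2 [ 0.5516 -0.2845]
0.08 [ 0.5477 -0.2973]
0 [ 0.5442 -0.3056]
```

Top view: the shafts have their middles at about (278,133), (267,166) and (250,196). Only the middle one, (267,166), is short and stepped on one side (thin end to the right), so it is the faulty shaft. The other two are stepped at both ends, and the green ones at (332,282) and (404,305) are decoys. The gate stands open at about 0.71 rad. The grey block by its edge lies at least 0.16 m from the hinge, clear of its swing.

I'll go to the outside of the gate with the fingers shut.

>>> send_rows --pt "0 -0.0161 -0.0291" --pt "0 -0.0161 -0.0291" --pt "0 -0.0161 -0.0291" --pt "0 -0.0161 -0.0291" --pt "0 -0.0161 -0.0291" --pt "0 -0.0161 -0.0291" --pt "0 -0.0161 -0.0291" --pt "0 -0.0161 -0.0291" --pt "0 -0.0161 -0.0291" --pt "0 -0.0161 -0.0291" --pt "0 -0.0161 -0.0291" --pt "0 -0.0161 -0.0291" --pt "0 -0.0161 -0.0291" --pt "0 -0.0161 -0.0291" --pt "0 0 0" --pt "0 0 0" --pt "0 0 0" --pt "0 0 0" --pt "0 0 0" --twist '[0, 0, 0, 0, 0, 0, 0, 0, 0, 0, 0, 0, 0, 0, -0.135, -0.135, -0.135, -0.135, 0]' --jaw 1 --newtons 20

```text
clock: 2.52
tool_pos: [0.53, -0.2112, 0.2385]
eef_rot: [-0.631, -0.319, 0.631, -0.319]
contact_force: [1.1, -0.1, -0.7]
opening: 0.004
```

>>> send_rows --pt "0.03 0 0" --pt "0.03 0 0" --pt "0.03 0 0" --pt "0.03 0 0" --pt "0.028 0 0" --pt "0.02 0 0" --pt "0 0 0" --twist '[0, 0, 0, 0, 0, 0, 0]'

```text
clock: 3.4
tool_pos: [0.5292, -0.2108, 0.0694]
eef_rot: [-0.63, -0.319, 0.632, -0.318]
contact_force: [0.7, 0.1, -0.2]
opening: 0.005
```

Run:
```python
from h import *
a=snap('top','top1')['frame'];b=snap('side','side1')['frame']
cv2.imwrite('pics/p1.png',np.hstack([cv2.resize(x,None,fx=2.5,fy=2.5) for x in(a[100:260,335:490],b[100:260,210:365])])[:,:,::-1])
```

```text
(no output)
```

View pics/p1.png

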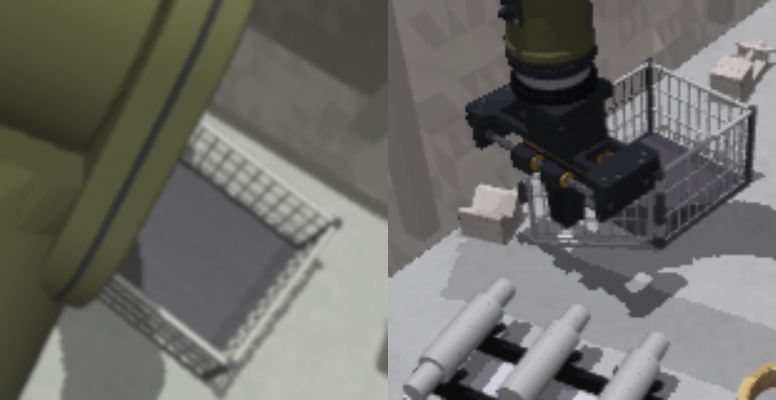

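>>> send_rows --pt "0 0.0071 0.0042" --pt "0 0.0071 0.0042" --pt "0 0.0071 0.0042" --pt "0 0.0071 0.0042" --pt "0 0.0071 0.0042" --pt "0 0.0071 0.0042" --pt "0 0.0071 0.0042" --pt "0 0.0023 0.0058" --pt "0 0.0023 0.0058" --pt "0 0.0023 0.0058" --pt "0 0.0023 0.0058" --pt "0 0.0023 0.0058" --pt "0 0.0023 0.0058" --twist '[0, 0, 0, 0, 0, 0, 0, 0, 0, 0, 0, 0, 0]'

```text
clock: 5.12
tool_pos: [0.5432, -0.3009, 0.0707]
eef_rot: [-0.631, -0.319, 0.631, -0.319]
contact_force: [-0.0, -0.1, -0.4]
opening: 0.003
```

>>> send_rows --pt "0 0.001 0.003" --pt "0 0.001 0.003" --pt "0 0.001 0.003" --twist '[0, 0, 0]'

```text
clock: 5.5
tool_pos: [0.5424, -0.303, 0.0708]
eef_rot: [0.632, 0.323, -0.628, 0.318]
contact_force: [2.6, 13.6, 3.5]
opening: 0.002
```

Run:
```python
from h import *
b=snap('side','side2')['frame']
cv2.imwrite('pics/p2.png',cv2.resize(b[100:240,230:380],None,fx=4,fy=4)[:,:,::-1])
```

```text
(no output)
```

View pics/p2.png

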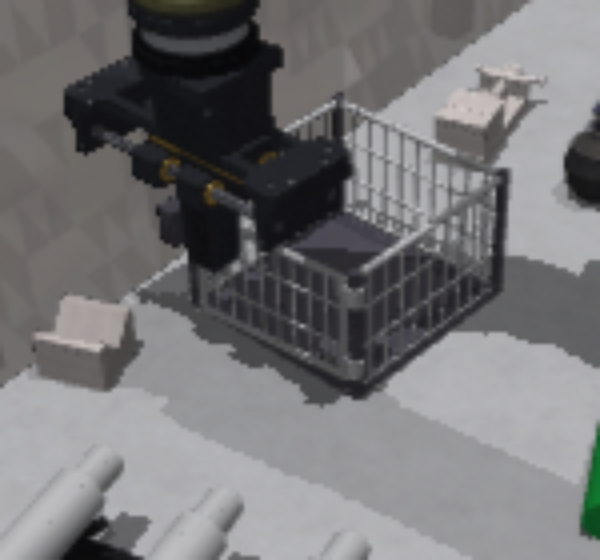

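The gate is nearly shut and on the roller, at 14 N. I'll push on.

>>> send_rows --pt "0 0 0.002" --pt "0 0 0.002" --pt "0 0 0.002" --twist '[0, 0, 0]'

```text
clock: 5.92
tool_pos: [0.5421, -0.3033, 0.0709]
eef_rot: [0.634, 0.325, -0.625, 0.319]
contact_force: [6.2, 19.1, 0.9]
opening: 0.008
```

>>> send_rows --pt "0 0 0.001" --pt "0 0 0" --twist '[0, 0]'

```text
clock: 6.18
tool_pos: [0.5378, -0.311, 0.0707]
eef_rot: [0.632, 0.322, -0.629, 0.319]
contact_force: [2.2, 8.8, 1.1]
opening: 0.005
```

Run:
```python
from h import *
b=snap('side','side3')['frame']; print(get_state()['contact_force'],get_state()['tool_pos'])
cv2.imwrite('pics/p3.png',cv2.resize(b[100:240,230:380],None,fx=4,fy=4)[:,:,::-1])
```

```text
[1.92648651 7.73236623 0.74416825] [ 0.53784008 -0.31097578  0.07072149]
```

View pics/p3.png

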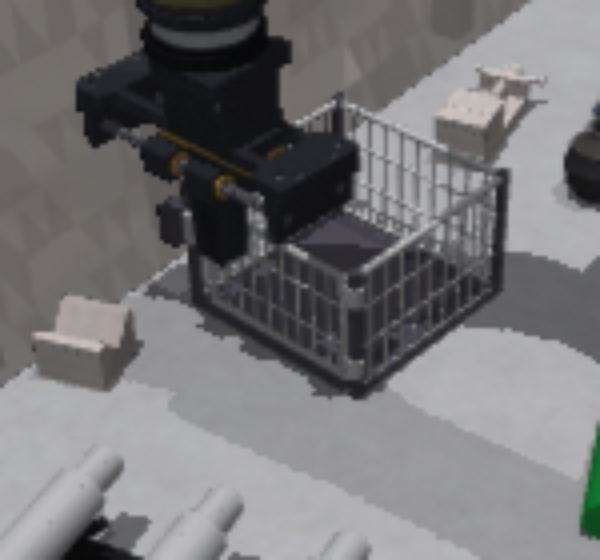

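>>> send_rows --pt "0 0 -0.01" --pt "0 0 -0.015" --pt "0 0 -0.015" --pt "-0.035 0 0" --pt "-0.035 0 0" --pt "-0.035 0 0" --pt "-0.035 0 0" --pt "0 0 0" --pt "0 0 0" --pt "0 0 0" --pt "0 0 0" --twist '[0, 0, 0, 0, 0, 0, 0, -0.106, -0.106, -0.106, 0]'

```text
clock: 7.6
tool_pos: [0.5603, -0.2825, 0.2107]
eef_rot: [0.573, 0.415, -0.573, 0.415]
contact_force: [-0.3, -0.6, 0.2]
opening: 0.01
```

Run:
```python
from h import *
from scipy.spatial.transform import Rotation as Ro
st=get_state(); R=Ro.from_quat(st['eef_rot']).as_matrix(); y=R[:,1]
print(st['tool_pos'],'y ang',np.degrees(np.arctan2(y[1],y[0])), 'tool delta', R.T@(np.array([.5225,-.038,.20])-st['tool_pos']))
```

```text
[ 0.56025849 -0.28249979  0.2107149 ] y ang -18.147017404802074 tool delta [ 0.01072953 -0.11203212 -0.2205773 ]
```

>>> send_rows --pt "0 -0.014 -0.0276" --pt "0 -0.014 -0.0276" --pt "0 -0.014 -0.0276" --pt "0 -0.014 -0.0276" --pt "0 -0.014 -0.0276" --pt "0 -0.014 -0.0276" --pt "0 -0.014 -0.0276" --pt "0 -0.014 -0.0276" --pt "0 0 0" --pt "0 0 0" --twist '[0, 0, 0, 0, 0, 0, 0, 0, 0, 0]' --jaw 0.38

```text
clock: 8.85
tool_pos: [0.5224, -0.0392, 0.2107]
eef_rot: [-0.573, -0.414, 0.573, -0.415]
contact_force: [0.4, 0.5, -0.4]
opening: 0.623
```

Run:
```python
from h import *
a=snap('wrist','w4'); b=snap('side','side4'); t=snap('top','top4')
p=get_state()['tool_pos']; print(p)
I=a['frame'].copy(); 
ax=np.array([-.309,-.951,0]); o=np.array([.524,-.033,.0566])
for q in proj(a,[o,o+.042*-ax,o+.042*ax,o+.07*ax,[.5225,-.038,.0726]]): cv2.circle(I,tuple(int(v) for v in q.round()),3,(255,0,0),-1)
cv2.imwrite('pics/w4m.png',I[:,:,::-1])
cv2.imwrite('pics/g4.png',np.hstack([cv2.resize(t['frame'][100:260,345:485],None,fx=2.7,fy=2.7),cv2.resize(b['frame'][100:260,230:370],None,fx=2.7,fy=2.7)])[:,:,::-1])
```

```text
[ 0.52228533 -0.03972757  0.21061797]
```

View pics/w4m.png

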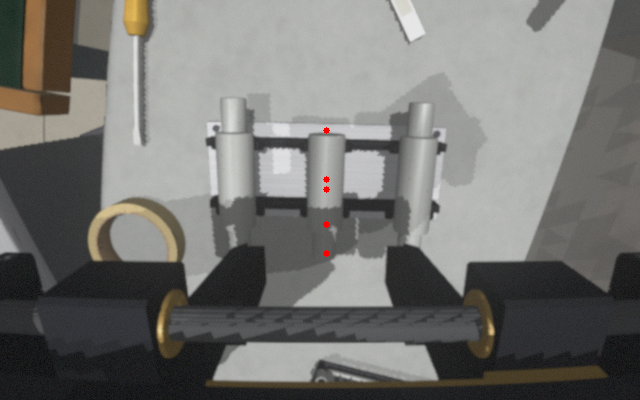

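View pics/g4.png

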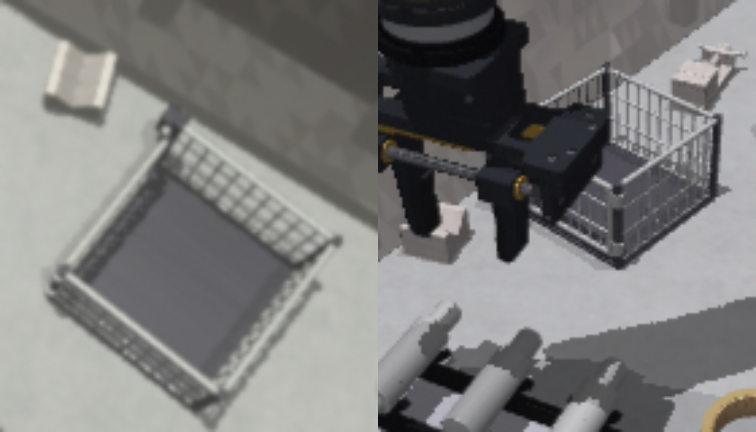

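Wrist view: the shaft (308–344 px, centre 326) lies exactly between the fingers, and the gate shows shut in both other views. I'll descend and grip.

>>> send_rows --pt "0.025 0 0" --pt "0.03 0 0" --pt "0.03 0 0" --pt "0.025 0 0" --pt "0.02 0 0" --pt "0.02 0 0" --pt "0.012 0 0" --pt "0.008 0 0" --pt "0 0 0" --twist '[0, 0, 0, 0, 0, 0, 0, 0, 0]'

```text
clock: 10.12
tool_pos: [0.5221, -0.0384, 0.0405]
eef_rot: [-0.572, -0.415, 0.573, -0.415]
contact_force: [0.4, -0.3, -0.0]
opening: 0.619
```

>>> send_rows --pt "0 0 0" --pt "0 0 0" --pt "0 0 0" --pt "0 0 0" --pt "0 0 0" --pt "0 0 0" --twist '[0, 0, 0, 0, 0, 0]' --jaw 1 --newtons 35

```text
clock: 10.88
tool_pos: [0.5228, -0.0383, 0.0411]
eef_rot: [0.573, 0.415, -0.572, 0.415]
contact_force: [1.5, -1.4, 6.2]
opening: 0.352
```

>>> send_rows --pt "-0.01 0 0" --pt "-0.02 0 0" --pt "-0.03 0 0" --pt "-0.03 0 0" --pt "-0.03 0 0" --pt "-0.03 0 0" --pt "-0.02 0 0" --pt "0 0 0" --twist '[0, 0, 0, 0, 0, 0, 0, 0]'

```text
clock: 11.88
tool_pos: [0.5219, -0.0382, 0.2116]
eef_rot: [0.573, 0.415, -0.572, 0.415]
contact_force: [0.9, 0.1, -3.9]
opening: 0.354
```

Run:
```python
from h import *
from scipy.spatial.transform import Rotation as Ro
b=snap('side','side5'); w=snap('wrist','w5')
cv2.imwrite('pics/p5.png',np.hstack([cv2.resize(b['frame'],None,fx=.62,fy=.62),cv2.resize(w['frame'],None,fx=.62,fy=.62)])[:,:,::-1])
st=get_state(); R=Ro.from_quat(st['eef_rot']).as_matrix(); y=R[:,1]
print(st['tool_pos'],'y ang',np.degrees(np.arctan2(y[1],y[0])),st['opening'],st['contact_force'])
```

```text
[ 0.52093799 -0.03836754  0.20991294] y ang -18.092357697665157 0.3540519411809532 [-0.60045526  0.65028478 -3.6438265 ]
```

View pics/p5.png

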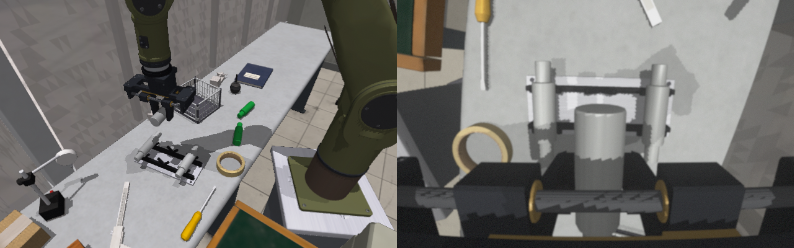

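The shaft is held (opening 0.354, about 31 mm; 3.6 N downward, near its 2.6 N weight). I'll turn it to the basket's direction and carry it over.

>>> send_rows --pt "0 0 0" --pt "0 0 0" --pt "0 0 0" --pt "0 0.0116 0.0242" --pt "0 0.0116 0.0242" --pt "0 0.0116 0.0242" --pt "0 0.0116 0.0242" --pt "0 0.0116 0.0242" --pt "0 0.0116 0.0242" --pt "0 0.0116 0.0242" --pt "0 0.0116 0.0242" --pt "0 0.0116 0.0242" --pt "0 0.0116 0.0242" --pt "0 0.0116 0.0242" --pt "0 0.0116 0.0242" --pt "0 0 0" --pt "0 0 0" --twist '[0.1, 0.1, 0.104, 0, 0, 0, 0, 0, 0, 0, 0, 0, 0, 0, 0, 0, 0]'

```text
clock: 14.1
tool_pos: [0.4663, -0.3539, 0.2096]
eef_rot: [-0.628, -0.325, 0.629, -0.323]
contact_force: [-0.3, -0.1, -3.7]
opening: 0.354
```

Run:
```python
from h import *
b=snap('side','side6'); w=snap('wrist','w6'); t=snap('top','top6')
cv2.imwrite('pics/p6.png',np.hstack([cv2.resize(b['frame'][60:260,220:420],(400,400)),cv2.resize(w['frame'][:,120:520],(400,400))])[:,:,::-1])
cv2.imwrite('pics/p6t.png',cv2.resize(t['frame'][90:290,310:510],(500,500))[:,:,::-1])
st=get_state();print(st['tool_pos'],st['contact_force'],st['opening'])
```

```text
[ 0.46703977 -0.35387104  0.21043069] [-6.06732301e-01  2.42022261e-03 -3.44835776e+00] 0.35376397390554054
```

View pics/p6.png

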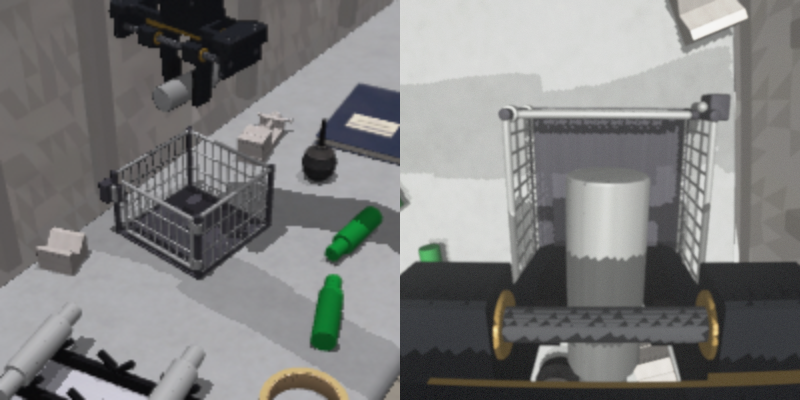

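View pics/p6t.png

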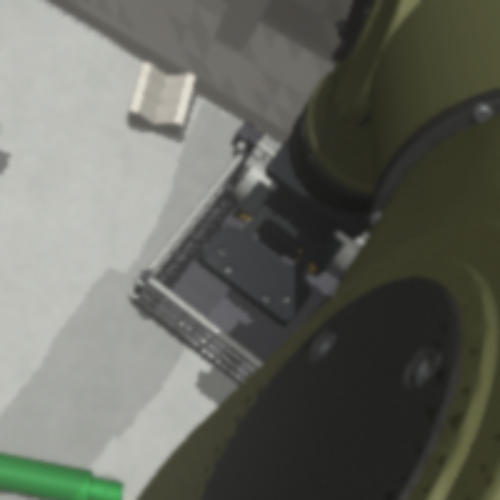

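Aligned and centred: basket sides at about 512 and 712 px, shaft at 607. Lowering.

>>> send_rows --pt "0.015 0 0.001" --pt "0.02 0 0.001" --pt "0.02 0 0" --pt "0.02 0 0" --pt "0.02 0 0" --pt "0.02 0 0" --pt "0.015 0 0" --pt "0.015 0 0" --pt "0.01 0 0" --pt "0.007 0 0" --pt "0 0 0" --pt "0 0 0" --twist '[0, 0, 0, 0, 0, 0, 0, 0, 0, 0, 0, 0]'

```text
clock: 15.75
tool_pos: [0.4659, -0.3573, 0.0492]
eef_rot: [0.629, 0.323, -0.629, 0.324]
contact_force: [0.0, -0.1, -3.0]
opening: 0.352
```

Run:
```python
from h import *
b=snap('side','side7'); w=snap('wrist','w7')
cv2.imwrite('pics/p7.png',np.hstack([cv2.resize(b['frame'][60:260,220:420],(400,400)),cv2.resize(w['frame'][:,120:520],(400,400))])[:,:,::-1])
st=get_state();print(st['tool_pos'],st['contact_force'],st['opening'])
```

```text
[ 0.46585785 -0.35731019  0.04926641] [-0.38506319  0.37677854 -3.16492889] 0.3509278313881087
```

View pics/p7.png

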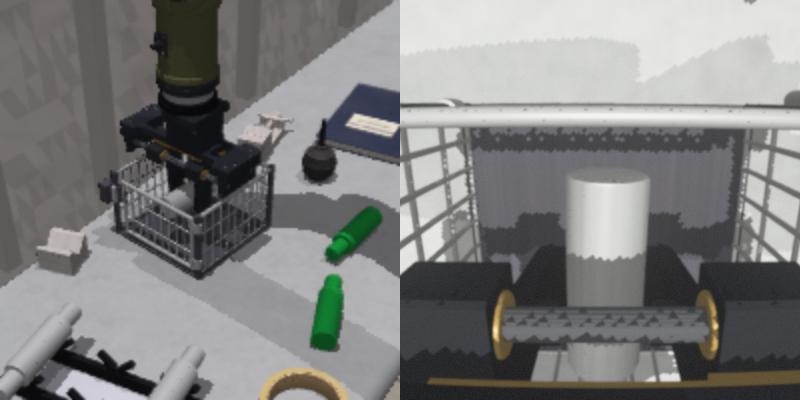

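The shaft is inside, with its axis at about 65 mm, below the rim, and no contact force. I'll release partway, wait, then rise.

>>> send_rows --pt "0 0 0" --pt "0 0 0" --pt "0 0 0" --pt "0 0 0" --pt "0 0 0" --pt "0 0 0" --pt "0 0 0" --pt "0 0 0" --twist '[0, 0, 0, 0, 0, 0, 0, 0]' --jaw 0.4

```text
clock: 16.85
tool_pos: [0.4656, -0.3571, 0.0487]
eef_rot: [0.629, 0.324, -0.629, 0.324]
contact_force: [-0.1, -0.2, -0.0]
opening: 0.6
```

>>> send_rows --pt "-0.015 0 0" --pt "-0.025 0 0" --pt "-0.03 0 0" --pt "-0.03 0 0" --pt "-0.03 0 0" --pt "-0.03 0 0" --pt "-0.03 0 0" --pt "-0.02 0 0" --pt "0 0 0" --pt "0 0 0" --twist '[0, 0, 0, 0, 0, 0, 0, 0, 0, 0]'

```text
clock: 18.1
tool_pos: [0.4649, -0.3568, 0.2583]
eef_rot: [-0.628, -0.324, 0.629, -0.323]
contact_force: [-0.2, -0.9, 0.1]
opening: 0.601
```

Run:
```python
from h import *
b=snap('side','side8'); w=snap('wrist','w8'); t=snap('top','top8')
cv2.imwrite('pics/p8.png',np.hstack([cv2.resize(b['frame'][100:300,200:400],(400,400)),cv2.resize(w['frame'][:,120:520],(400,400))])[:,:,::-1])
cv2.imwrite('pics/p8t.png',cv2.resize(t['frame'][90:270,200:500],(780,468))[:,:,::-1])
st=get_state();print(st['tool_pos'],st['contact_force'],st['opening'],st['clock'])
```

```text
[ 0.46494311 -0.35674078  0.25777038] [-0.62941647 -1.03353249  1.40462863] 0.6009849295658947 18.25
```

View pics/p8.png

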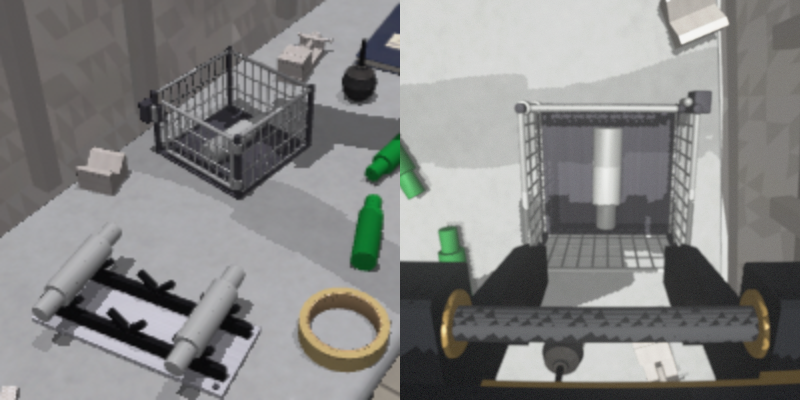

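View pics/p8t.png

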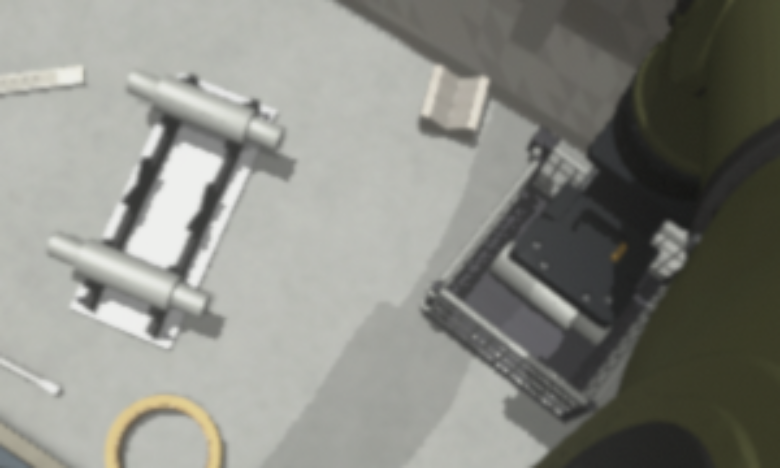

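The wrist view shows the shaft lying flat on the basket floor around (607,180), with the gate shut and the arm clear. The top view shows both good shafts still in the rack.

```bash
python3 -c "
from h import *
print(r.finish_job())"
```

```text
the job is handed in; nothing more can be done
None
```

The gate is shut, the faulty shaft is in the basket and the job is handed in, at about 18 s of the 56 s allowed. No verdict was reported.

- **Gate:** I pushed it shut with the closed fingers. The force rose to about 20 N, then fell as the gate snapped home, and later pictures show it shut.
- **Faulty shaft:** I gripped the middle shaft, the short one with a step on one side only. I turned it in line with the basket and lowered it until its axis was about 65 mm up, below the rim. I then let go, and it dropped onto the floor.
- **Last checks:** The pictures show the shaft lying flat inside the basket and both good shafts still in their vees. The gripper was clear above the basket with no meaningful contact force. I judged the good shafts and the gate angle by eye and did not measure them again. No check failed or disagreed.

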